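# Rack the mixed samples, then hold the last one on the touch mixer

## Task

So that no mixed sample is left loose beside the running mixer, first set the two blue-capped tubes upright in free cells of the white crate, one to a cell, without dropping them. Then take the orange-capped tube, stand it in the mixer's rubber cup and press it slowly straight down until the sprung head is fully down on its stop; finish while holding it there, firmly on the stop but without leaning hard on it, with only the tube touching the mixer. Leave everything else where it is.

Things in the scene. Friction and masses are not known exactly. Their poses are not given: they have to be found in the camera images.
- blue_a_mid (a point): closed 30 mL plastic sample tube, a plain upright cylinder 30 mm in diameter and 95 mm tall (cap included, same diameter), flat-bottomed, about 45 g, frosted body with a paper label and a blue screw cap; this point is its centre, 47.5 mm above its underside, z up along the tube. It has been mixed and starts loose on the bench
- blue_b_mid (a point): closed 30 mL plastic sample tube, a plain upright cylinder 30 mm in diameter and 95 mm tall (cap included, same diameter), flat-bottomed, about 45 g, frosted body with a paper label and a blue screw cap; this point is its centre, 47.5 mm above its underside, z up along the tube. It has been mixed and starts loose on the bench
- orange_mid (a point): closed 30 mL plastic sample tube, a plain upright cylinder 30 mm in diameter and 95 mm tall (cap included, same diameter), flat-bottomed, about 45 g, frosted body with a paper label and an orange screw cap; this point is its centre, 47.5 mm above its underside, z up along the tube. It is still to be mixed and starts loose on the bench. A grip of 25 N or more keeps it from slipping in the fingers while it is pressed
- crate: white plastic divided crate, fixed to the bench, 100 mm (its x) by 146 mm (its y), rim 42 mm above the bench; 2 by 3 cells, each about 44 mm square, floor and walls 4 mm thick. Origin: centre of its underside, on the bench. The two cells at its +y end hold green-capped tubes that stay there; the other four are free
- cell_1 (a point): centre of the floor of a free cell of the crate (-x, -y corner), 4 mm above the bench; axes as the crate's
- cell_2 (a point): centre of the floor of a free cell of the crate (+x, -y corner), 4 mm above the bench; axes as the crate's
- cell_3 (a point): centre of the floor of a free cell of the crate (-x side, middle, next to a green-capped tube), 4 mm above the bench; axes as the crate's
- cell_4 (a point): centre of the floor of a free cell of the crate (+x side, middle, next to a green-capped tube), 4 mm above the bench; axes as the crate's
- mixer: white touch-to-run laboratory mixer (vortex mixer), fixed to the bench: round housing 120 mm across and 68 mm high, with a low control nose to its -x side. Origin: centre of its underside, below the head's axis; z up
- cup_floor (a point): centre of the flat floor of the round black rubber cup on the mixer's sprung head: 97 mm above the bench with the head up; it sinks with the head. The cup is 12 mm deep, about 39 mm wide at the floor and 44 mm at the rim, 52 mm outside; z up
- mixer_head (a joint): how far the sprung head is pushed down, in m: 0 up, 0.008 on its hard stop. The spring pushes straight up: the head starts to sink at about 3 N and reaches the stop at about 9 N; beyond that the push rises steeply as the stop takes it. 12 to 20 N holds it well on the stop. Press slowly, about 10 mm/s: faster, the push on meeting the stop can jump past 50 N, which is too hard for it
- green_a: green-capped sample tube of the same size, already in the crate; leave it. Origin: centre of its underside
- green_b: another such green-capped tube in the crate; leave it. Origin: centre of its underside
- reagent: amber bottle, 58 mm diameter, 105 mm tall; leave it. Origin: centre of its underside
- beaker: glass beaker, 68 mm diameter, 90 mm tall; leave it. Origin: centre of its underside
- dishes: stack of four culture dishes, 60 mm diameter, 54 mm tall; leave it. Origin: centre of its underside
- tipbox: grey box of yellow pipette tips, 83 by 122 mm, 65 mm tall; leave it. Origin: centre of its underside
- marker: marker pen lying flat, 128 mm long along its x, 16 mm thick; leave it. Origin: centre of its underside
- timer: flat white bench timer, 66 mm square, 17 mm thick; leave it. Origin: centre of its underside
Not all that is in view belongs to the job. Leave any pink or turquoise look-alike of the mixer alone. What is shaped like the crate but turquoise is not meant.

How it is judged:
By the outcome, as a careful person would: the job done as asked, in the order asked, and still so for the second after the job is handed in, while the arm keeps its last pose, push and grip.
It also fails if it takes over 72 s, if anything falls off the work surface, if the arm or the gripper's body presses on something with over 40 N, if the wrist force passes 120 N, or if a joint passes its speed limit or range.

## Robot

A 6-joint arm with a two-finger parallel gripper is mounted at the origin on the work surface. World frame = base frame: x ahead of the robot, y to its left, z up, the work surface at z = 0. Lengths are in m, angles in rad, forces in N, time in s.
With the tool pointing down it reaches from about 0.375 to 0.9 m from the base axis. Payload 3.1 kg.
Tool frame: the origin (TCP) lies on the centre line of the jaws, within the pads' length; the fingertips stand 25 mm ahead of it and the grasp point (between the pads) lies 6 mm ahead of it (robot.nose_length is the y of the fingertips in the tool frame, in m); y points along the fingers, z is the direction in which the jaws open and shut, and the axes are right-handed (so a half turn about y gives the same grasp; the last joint's range is limited). The gripper opens to 87 mm and grips with 3 to 60 N. Pads are 19 mm wide; open, the fingers measure 117 mm over their backs; the gripper's body (75 mm by 190 mm) begins 51 mm behind the grasp point.
Start: joints at [-1.506, 0.527, 1.433, -0, 1.181, -0.178], TCP at [0.15, -0.607, 0.248] pointing down, gripper open.
Joint ranges: [-3.08, 3.08], [-0.75, 2.2], [0.22, 2.44], [-1.43, 4.57], [0, 2.65], [-2.85, 2.85]. Speed limits (rad/s): [2.79, 2.79, 3.14, 3.14, 3.14, 3.14].

## Interface

Orientations are given as a unit quaternion [x, y, z, w].
In Python, from rig import robot, eyes, ticket gives the robot as it stands.
- The arm moves only by the tool play_rows, never from a script. Its argument "series" is a list of rows, each a list of 7 numbers: the opening, from 0 (shut) to 1 (fully open), then the shift along the tool's x, y, z scaled (see below), then the turn, a rotation vector about the tool's x, y, z scaled (see below). In form: [[claw, dx, dy, dz, ax, ay, az], ...]. A call has 1 to 12 rows; each row shifts and turns the commanded pose from where the row before left it, along the tool's axes as they then stand; what a row does not reach is not made up. The controller multiplies each number of a shift by 100 mm and each number of a turn by 180 degrees. A row lasts 1/12 s, in which the tool goes at most 41.7 mm and 7.16 degrees, less where a joint would pass 70% of its speed; a pose out of reach is approached as far as the arm can. A call with a number of a shift or a turn outside -1 to 1 is refused whole. A call with a gripper value outside its range is refused whole. The fingers move at their own pace and stop on an object; "grip_force" is the grip in N (left out, the last holds). Time passes only in rows, so rows that do not move let the fingers close. It gives the time, the measured TCP pose, the force and the opening at its end, in the units of the state.
- robot.get_obs(): the state, without advancing time (a new reading comes with each control period).
- eyes.camera(name): name is "scene" or "top" or "wrist"; returns the picture (400x640x3 uint8, red, green, blue); there is no depth.
- eyes.camera_params(name): a dict with "K" (3x3 intrinsics, pixels), "rvec" (rotation vector, rad) and "tvec" (3), from world to camera coordinates, as OpenCV has them. Camera axes: x right, y down, z forward; pixel columns grow to the right and rows downward; lengths in m; the calibration is good to about 2 mm. A picture is of the moment at which its call begins: read the wrist's pose just before it. camera_params takes no time and is no camera call; for the wrist camera it gives the pose at the moment of the call.
- ticket.hand_in(): hands the job in, once; it reports no verdict.
The state is a dict: "time": time; "q": joint angles; "joint_velocities": joint speeds; "joint_torque": joint torques, N m; "position": TCP position; "tool_rot": TCP orientation; "ft_force": force on the tool from outside, world axes, zero at the start; "moment": the same for the moment, N m; "grip_width": finger opening in m.
Only numpy, scipy, OpenCV 4.12 (cv2) and the standard library are available. Lean on these libraries where they do the work, as an engineer would, in place of code of your own. Each camera call takes 0.05 s, during which the arm holds its last target.

## Working session

There is one attempt and no reset: what is moved stays moved. The work goes in short steps, Python scripts to look and compute and a tool call to move; the robot and the scene stay as the last step left them, time stands still between calls to the robot, and variables do not carry over. Pictures are saved under pics/ and viewed, and the job is handed in when it is done.

Besides the shell and the picture viewer there is one more tool, called after "Call:" by a JSON object that holds its "op" and its "data". play_rows: Moves the arm, as the interface text tells. Its arguments: {"type":"object","properties":{"series":{"type":"array","items":{"type":"array","items":{"type":"number"}}},"grip_force":{"type":"number"}},"required":["series"]}

```bash
ls; mkdir -p pics
python3 - <<'E'
from rig import robot, eyes, ticket
import cv2, numpy as np
o=robot.get_obs()
for k,v in o.items(): print(k,np.round(v,4))
print([a for a in dir(robot) if a[0]!='_'])
for n in ("scene","top","wrist"):
    p=eyes.camera_params(n); im=eyes.camera(n)
    cv2.imwrite(f"pics/{n}0.png",im[:,:,::-1])
    print(n,np.round(p["K"],1).tolist(),np.round(p["rvec"],4),np.round(p["tvec"],4))
E
```

```text
pics
time 0.0
q [-1.5065  0.5285  1.4339  0.      1.1814 -0.1785]
joint_velocities [ 0.0016 -0.0001 -0.      0.0005 -0.0006 -0.0006]
joint_torque [ 2.00000e-04 -4.40047e+01 -1.76593e+01  6.33000e-02  5.80000e-02
 -1.00000e-04]
position [ 0.1502 -0.606   0.2466]
tool_rot [-0.0856  0.7027 -0.7011  0.0857]
ft_force [1.0935 0.2082 0.6857]
moment [0.049  0.0141 0.0116]
grip_width 0.0873
['Unreachable', 'get_obs', 'nose_length']
scene [[389.5, 0.0, 322.7], [0.0, 389.5, 204.4], [0.0, 0.0, 1.0]] [ 2.0466  1.7856 -0.461 ] [-0.0482 -0.4065  1.3685]
top [[501.9, 0.0, 320.7], [0.0, 501.9, 198.9], [0.0, 0.0, 1.0]] [ 2.0984 -2.1552  0.1797] [-7.0000e-04  5.3820e-01  1.3646e+00]
wrist [[291.0, 0.0, 318.3], [0.0, 291.0, 203.9], [0.0, 0.0, 1.0]] [-2.3055  1.8022  0.2402] [-0.6242 -0.0325  0.3901]
```

View pics/scene0.png

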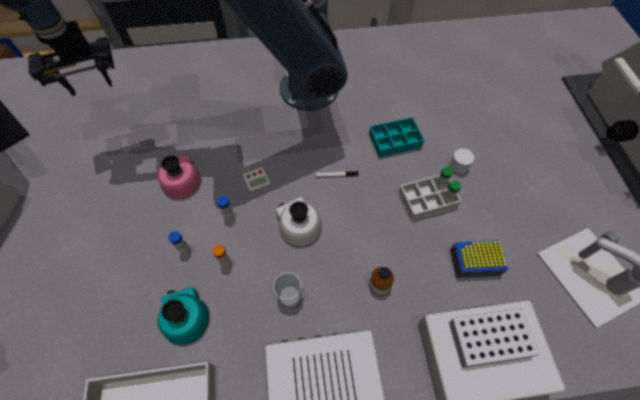

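View pics/top0.png

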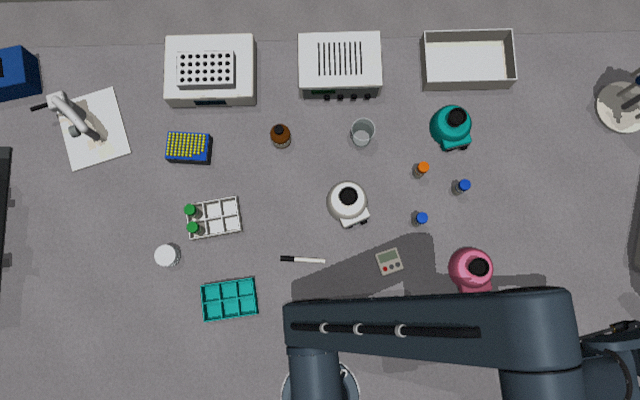

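View pics/wrist0.png

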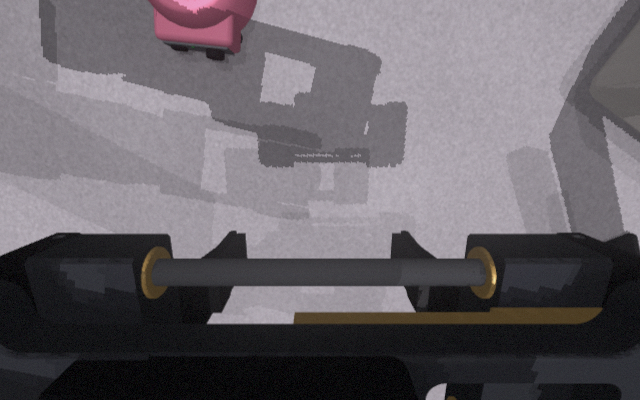

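The top view shows these candidates:
- **Mixer:** white at (347,203), with look-alikes in pink (471,268) and turquoise (451,126). I choose white.
- **Crate:** white at (214,217), with a look-alike in turquoise (229,299). I choose white.
- **Blue caps:** (463,186) and (421,218).
- **Orange cap:** (422,168). The amber bottle at (280,135) is not it.

Next I'll measure, with a close crop to check the choice.

```bash
cat > h.py <<'E'
import numpy as np, cv2
from scipy.spatial.transform import Rotation as R
from rig import robot, eyes
def ray(P,uv):
    M=cv2.Rodrigues(np.array(P["rvec"],float))[0]; t=np.array(P["tvec"],float).ravel()
    d=M.T@(np.linalg.inv(P["K"])@np.array([uv[0],uv[1],1.])); return -M.T@t, d/np.linalg.norm(d)
def plane(P,uv,z):
    c,d=ray(P,uv); return c+d*(z-c[2])/d[2]
def proj(P,X):
    return cv2.projectPoints(np.array(X,float).reshape(-1,3),np.array(P["rvec"],float),np.array(P["tvec"],float),np.array(P["K"],float),None)[0].reshape(-1,2)
def tri(P1,a,P2,b):
    c1,d1=ray(P1,a);c2,d2=ray(P2,b)
    s=np.linalg.lstsq(np.c_[d1,-d2],c2-c1,rcond=None)[0]
    return (c1+d1*s[0]+c2+d2*s[1])/2, np.linalg.norm(c1+d1*s[0]-c2-d2*s[1])
def blobs(im,lo,hi,amin=20):
    hsv=cv2.cvtColor(im,cv2.COLOR_RGB2HSV); m=cv2.inRange(hsv,np.array(lo),np.array(hi))
    n,l,s,c=cv2.connectedComponentsWithStats(m)
    return [(np.round(c[i],1).tolist(),s[i].tolist()) for i in range(1,n) if s[i][4]>=amin],m
E
python3 - <<'E'
from h import *
im={n:cv2.imread(f"pics/{n}0.png")[:,:,::-1].copy() for n in("top","scene")}
P={n:eyes.camera_params(n) for n in im}
for n in im:
  for nm,lo,hi in(("blue",(105,150,90),(125,255,255)),("orange",(8,170,130),(18,255,255)),("green",(50,120,50),(75,255,255)),("black",(0,0,0),(180,255,45))):
    b,_=blobs(im[n],lo,hi)
    for c,s in b:
      print(n,nm,c,s,np.round(plane(P[n],c,0.109 if nm=="black" else 0.09),4)[:2])
t=im["top"][:,:,::-1]
a=cv2.resize(t[150:250,310:500],None,fx=4,fy=4,interpolation=cv2.INTER_CUBIC)
b=cv2.resize(t[180:260,150:260],None,fx=6,fy=6,interpolation=cv2.INTER_CUBIC)
cv2.imwrite("pics/c1.png",a);cv2.imwrite("pics/c2.png",b)
E
```

```text
top blue [11.8, 66.3] [0, 46, 26, 41, 829] [0.9421 0.863 ]
top blue [193.4, 153.5] [165, 134, 44, 27, 232] [0.6682 0.3349]
top blue [464.7, 184.4] [460, 179, 11, 11, 92] [ 0.5599 -0.4097]
top blue [421.9, 217.5] [417, 212, 11, 12, 99] [ 0.4719 -0.2874]
top orange [423.2, 166.5] [418, 162, 11, 10, 88] [ 0.6132 -0.2996]
top green [189.4, 209.0] [184, 204, 12, 11, 99] [0.5124 0.3429]
top green [192.3, 227.0] [187, 222, 12, 11, 102] [0.4628 0.3341]
top black [31.4, 69.7] [22, 47, 20, 46, 426] [0.9209 0.7939]
top black [0.9, 68.5] [0, 58, 4, 19, 48] [0.9272 0.881 ]
top black [323.4, 92.9] [311, 90, 26, 10, 148] [ 0.8273 -0.0306]
top black [353.1, 95.9] [350, 93, 7, 7, 35] [ 0.8161 -0.1131]
top black [367.0, 95.9] [364, 93, 7, 7, 41] [ 0.8149 -0.1518]
top black [339.9, 96.4] [337, 94, 7, 6, 36] [ 0.8157 -0.0763]
top black [209.1, 102.4] [194, 101, 32, 4, 116] [0.8088 0.2887]
top black [38.5, 106.8] [31, 103, 16, 8, 57] [0.8098 0.7657]
top black [456.4, 117.0] [447, 108, 20, 19, 277] [ 0.7463 -0.3957]
top black [278.4, 129.4] [274, 125, 10, 10, 73] [0.7248 0.0963]
top black [199.3, 155.4] [
[... 1520 characters left out ...]
[371, 19, 5, 7, 27] [-0.1802  0.2529]
scene black [8.6, 50.4] [0, 41, 21, 16, 140] [-0.1943 -0.9815]
scene black [617.5, 145.6] [563, 78, 77, 128, 1892] [0.4507 0.8376]
scene black [590.0, 84.8] [588, 82, 6, 7, 21] [0.2122 0.8728]
scene black [9.3, 129.0] [0, 102, 29, 50, 758] [ 0.1571 -0.8946]
scene black [171.2, 164.8] [161, 156, 20, 20, 267] [ 0.3485 -0.4222]
scene black [351.6, 173.4] [347, 172, 11, 4, 40] [0.4431 0.0664]
scene black [298.6, 211.7] [290, 203, 17, 20, 255] [ 0.5417 -0.0897]
scene black [469.1, 268.3] [451, 246, 52, 32, 314] [0.7493 0.2981]
scene black [384.1, 273.0] [379, 268, 11, 11, 91] [0.7333 0.0939]
scene black [174.1, 311.4] [162, 300, 25, 23, 409] [ 0.7578 -0.3951]
```

View pics/c1.png

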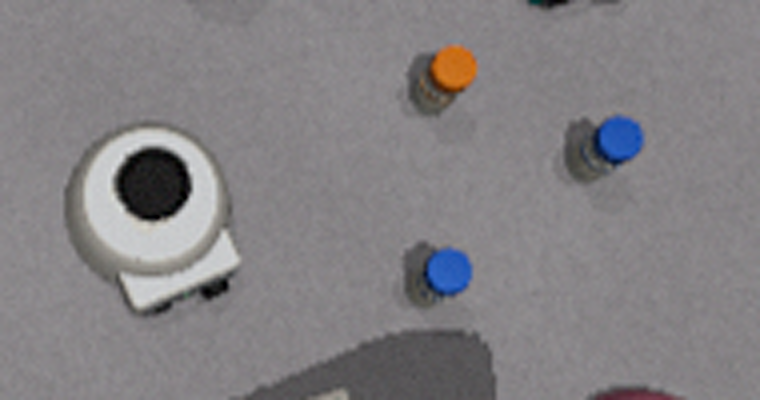

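View pics/c2.png

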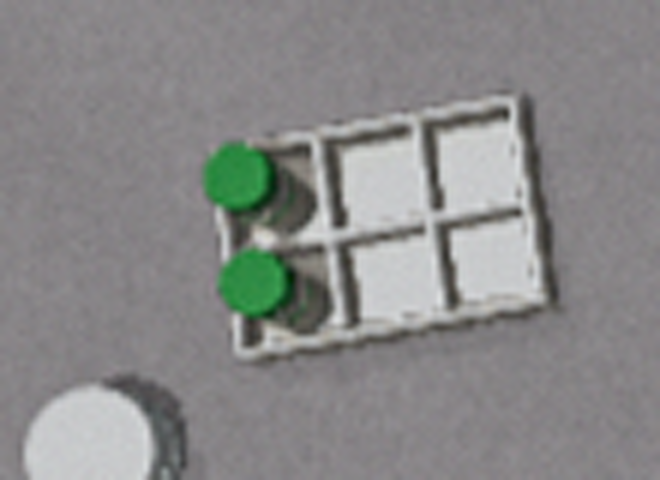

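The crop confirms the choice: white mixer with cup at about (348,196), blue caps at (465,184) and (422,217), orange cap at (423,166). Green caps sit at the crate's left (+y) end. The two views agree on the caps to within about 2 mm. Next are the crate corners, the cup and the tool axes.

Run:
```python
from h import *
im={n:cv2.imread(f"pics/{n}0.png")[:,:,::-1].copy() for n in("top","scene")}
P={n:eyes.camera_params(n) for n in im}
o=robot.get_obs(); print("R\n",np.round(R.from_quat(o["tool_rot"]).as_matrix(),3))
for nm,a,b in(("A",(464.7,184.4),(174,236.6)),("B",(421.9,217.5),(222.1,200.6)),("O",(423.2,166.5),(218,249.7)),("cup",(347.9,195.6),(298.6,211.7))):
  X,e=tri(P["top"],a,P["scene"],b); print(nm,np.round(X,4),round(e,4))
for c in((516,95),(548,302),(240,357)):
  uv=(c[0]/6+150-.4,c[1]/6+180-.4); print("corner",np.round(plane(P["top"],uv,.042),4))
s=im["scene"][:,:,::-1]
cv2.imwrite("pics/c3.png",cv2.resize(s[160:230,390:480],None,fx=8,fy=8,interpolation=cv2.INTER_CUBIC))
cv2.imwrite("pics/c4.png",cv2.resize(s[190:260,260:340],None,fx=8,fy=8,interpolation=cv2.INTER_CUBIC))
```

```text
R
 [[-0.971 -0.     0.24 ]
 [-0.24   0.002 -0.971]
 [-0.    -1.    -0.002]]
A [ 0.5601 -0.4104  0.0894] 0.0011
B [ 0.4717 -0.2876  0.0919] 0.0012
O [ 0.6127 -0.2994  0.0925] 0.0008
cup [ 0.536  -0.0894  0.0984] 0.0004
corner [0.5555 0.2256 0.042 ]
corner [0.457  0.2103 0.042 ]
corner [0.4351 0.3537 0.042 ]
```

View pics/c3.png

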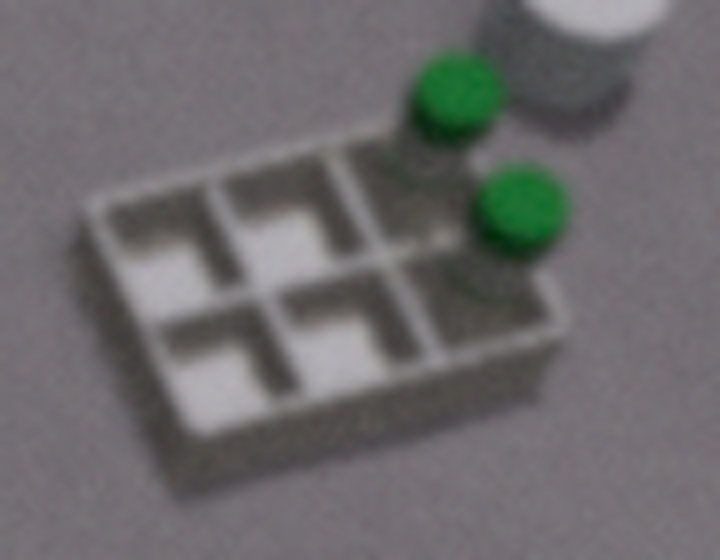

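View pics/c4.png

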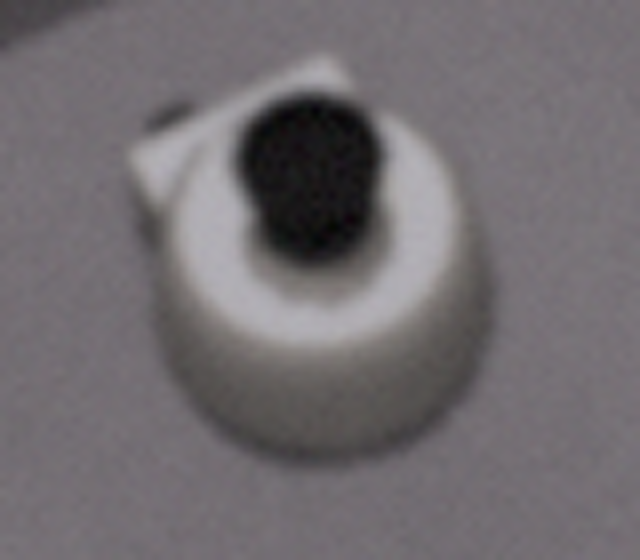

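Run:
```python
from h import *
P={n:eyes.camera_params(n) for n in("top","scene")}
f=lambda c,o,k:(c[0]/k+o[0]-.4,c[1]/k+o[1]-.4)
S=[plane(P["scene"],f(c,(390,160),8),.042)[:2] for c in((195,435),(88,205),(572,322))]
T=[plane(P["top"],f(c,(150,180),6),.042)[:2] for c in((516,95),(548,302),(240,357))]
# scene order: (+x,-y), (-x,-y), (+x,+y)
print(np.round(S,4).tolist()); 
ts=T[0]; cT=(T[0]+T[2])/2; cS=(S[1]+S[2])/2; print("centres",cT,cS,"lens",np.linalg.norm(S[0]-S[1]),np.linalg.norm(S[0]-S[2]))
th=[np.arctan2(*(T[0]-T[1])[::-1]),np.arctan2(*(S[0]-S[1])[::-1]),np.arctan2(-(T[2]-T[1])[0],(T[2]-T[1])[1]),np.arctan2(-(S[2]-S[0])[0],(S[2]-S[0])[1])]
print("yaw",np.degrees(th)); c=(cT+cS)/2; t=np.mean(th)
M=np.array([[np.cos(t),-np.sin(t)],[np.sin(t),np.cos(t)]])
for n,p in(("1",(-.024,-.0475)),("2",(.024,-.0475)),("3",(-.024,0)),("4",(.024,0)),("g+",(.024,.0475)),("g-",(-.024,.0475))): print(n,np.round(c+M@p,4))
print("cup scene",plane(P["scene"],f((310,158),(260,190),8),.109),"cup top",plane(P["top"],f((153,183),(310,150),4),.109))
```

```text
[[0.5555, 0.2268], [0.4588, 0.212], [0.5294, 0.3705]]
centres [0.49533156 0.28964525] [0.49406661 0.29124486] lens 0.09789041384133512 0.1459920736343139
yaw [ 8.81736244  8.69742657  8.66354132 10.31646881]
1 [0.4785 0.2397]
2 [0.5259 0.2474]
3 [0.471  0.2866]
4 [0.5184 0.2943]
g+ [0.5109 0.3411]
g- [0.4635 0.3335]
cup scene [ 0.53473523 -0.08956212  0.109     ] cup top [ 0.53477827 -0.0885105   0.109     ]
```

Call:
{"op": "play_rows", "data": {"series": [[1,0,0,0,0,0.0386,0],[1,0,0,0,0,0.0386,0],[1,-0.37,0,-0.175,0,0,0],[1,-0.37,0,-0.175,0,0,0],[1,-0.37,0,-0.175,0,0,0],[1,-0.37,0,-0.175,0,0,0],[1,-0.37,0,-0.175,0,0,0],[1,-0.37,0,-0.175,0,0,0],[1,-0.37,0,-0.175,0,0,0],[1,-0.37,0,-0.175,0,0,0],[1,-0.37,0,-0.175,0,0,0],[1,-0.37,0,-0.175,0,0,0]], "grip_force": 25}}

```text
time: 1.15
position: [0.5218, -0.4301, 0.2472]
tool_rot: [-0.0, 0.707, -0.707, -0.0]
ft_force: [0.2, 0.1, -0.5]
grip_width: 0.0869
```

Call:
{"op": "play_rows", "data": {"series": [[1,-0.2,0.1,-0.1,0,0,0],[1,-0.19,0.1,-0.1,0,0,0],[1,0,0.2,0,0,0,0],[1,0,0.0,0,0,0,0]]}}

```text
time: 1.48
position: [0.5586, -0.4084, 0.2031]
tool_rot: [-0.003, 0.709, -0.705, -0.001]
ft_force: [-1.7, -0.2, -1.0]
grip_width: 0.087
```

Run:
```python
from h import *
o=robot.get_obs();p=eyes.camera_params("wrist");im=eyes.camera("wrist")
cv2.imwrite("pics/w1.png",im[:,:,::-1]); print(o["position"],o["time"])
b,_=blobs(im,(105,150,90),(125,255,255),100)
for c,s in b: print(c,s,np.round(plane(p,c,.095),4))
print(proj(p,[[.56,-.4105,.095],[.472,-.288,.095]]))
```

```text
[ 0.55864841 -0.40840062  0.20305012] 1.4833
[320.4, 203.7] [304, 188, 34, 33, 765] [ 0.5625 -0.41    0.095 ]
[[320.93038238 206.49427675]
 [192.42066051 294.20189237]]
```

View pics/w1.png

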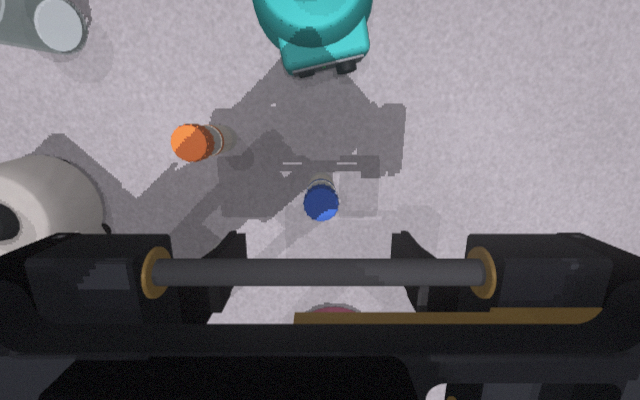

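The wrist view shows the blue cap at (320,204), centred between the fingers, at (0.562,-0.410). That agrees with the first measurement, so I'm descending.

Call:
{"op": "play_rows", "data": {"series": [[1,-0.025,0.3,0.015,0,0,0],[1,0,0.35,0,0,0,0],[1,0,0.35,0,0,0,0],[1,0,0.25,0,0,0,0],[1,0,0.04,0,0,0,0],[0,0,0,0,0,0,0],[0,0,0,0,0,0,0],[0,0,0,0,0,0,0],[0,0,0,0,0,0,0],[0,0,0,0,0,0,0],[0,0,0,0,0,0,0],[0,0,0,0,0,0,0]]}}

```text
time: 2.53
position: [0.562, -0.4132, 0.0794]
tool_rot: [-0.0, -0.707, 0.707, -0.0]
ft_force: [-0.4, 0.4, -1.1]
grip_width: 0.0483
```

Call:
{"op": "play_rows", "data": {"series": [[0,0,0,0,0,0,0],[0,0,0,0,0,0,0],[0,0,0,0,0,0,0],[0,0,0,0,0,0,0],[0,0,0,0,0,0,0],[0,0,0,0,0,0,0]]}}

```text
time: 3.03
position: [0.5618, -0.4129, 0.0785]
tool_rot: [-0.0, 0.707, -0.707, 0.0]
ft_force: [-1.0, 0.2, 0.7]
grip_width: 0.0294
```

Call:
{"op": "play_rows", "data": {"series": [[0,0,-0.15,0,0,0,0],[0,0,-0.35,0,0,0,0],[0,0,-0.35,0,0,0,0],[0,0,-0.35,-0.1,0,0,0],[0,0.02,-0.2,-0.3,0,0,0],[0,0.05,0,-0.38,0,0,0],[0,0.05,0,-0.38,0,0,0],[0,0.05,0,-0.38,0,0,0],[0,0.05,0,-0.38,0,0,0],[0,0.05,0,-0.38,0,0,0],[0,0.05,0,-0.38,0,0,0],[0,0.05,0,-0.38,0,0,0]]}}

```text
time: 4.03
position: [0.5241, -0.1054, 0.2186]
tool_rot: [0.0, 0.707, -0.707, -0.0]
ft_force: [0.9, 0.6, 0.6]
grip_width: 0.0296
```

Call:
{"op": "play_rows", "data": {"series": [[0,0.05,0,-0.38,0,0,0],[0,0.05,0,-0.38,0,0,0],[0,0.05,0,-0.38,0,0,0],[0,0.05,0,-0.38,0,0,0],[0,0.05,0,-0.38,0,0,0],[0,0.05,0,-0.38,0,0,0],[0,0.05,0,-0.38,0,0,0],[0,0.05,0,-0.38,0,0,0],[0,0.05,0,-0.38,0,0,0],[0,0,0,-0.16,0,0,0],[0,0,0,0,0,0,0],[0,0,0,0,0,0,0]]}}

```text
time: 5.03
position: [0.4792, 0.2517, 0.2184]
tool_rot: [0.001, -0.707, 0.707, -0.001]
ft_force: [0.1, -0.2, -0.6]
grip_width: 0.0297
```

Call:
{"op": "play_rows", "data": {"series": [[0,0.01,0.1,0.12,0,0,0],[0,0,0.35,0,0,0,0],[0,0,0.3,0,0,0,0],[0,0,0,0,0,0,0],[0,0,0,0,0,0,0]]}}

```text
time: 5.45
position: [0.4777, 0.2373, 0.1425]
tool_rot: [0.001, -0.707, 0.708, 0.002]
ft_force: [0.9, 0.4, 0.3]
grip_width: 0.0291
```

Run:
```python
from h import *
o=robot.get_obs();print(o["position"],o["time"],o["grip_width"])
for n in("top","scene","wrist"): 
  im=eyes.camera(n)[:,:,::-1]; 
  if n=="top": im=cv2.resize(im[160:260,150:290],None,fx=5,fy=5,interpolation=3)
  if n=="scene": im=cv2.resize(im[130:230,380:500],None,fx=6,fy=6,interpolation=3)
  cv2.imwrite(f"pics/{n}2.png",im)
```

```text
[0.47774786 0.23732209 0.14249278] 5.45 0.02914299107013182
```

View pics/scene2.png

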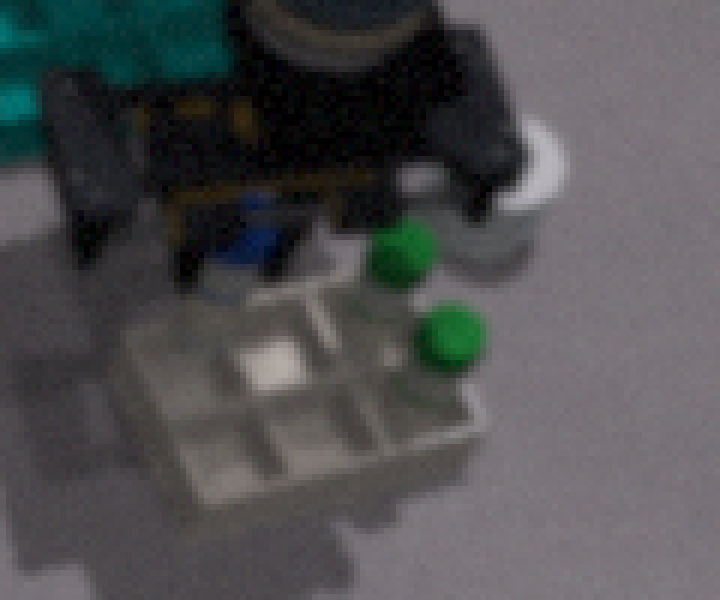

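View pics/wrist2.png

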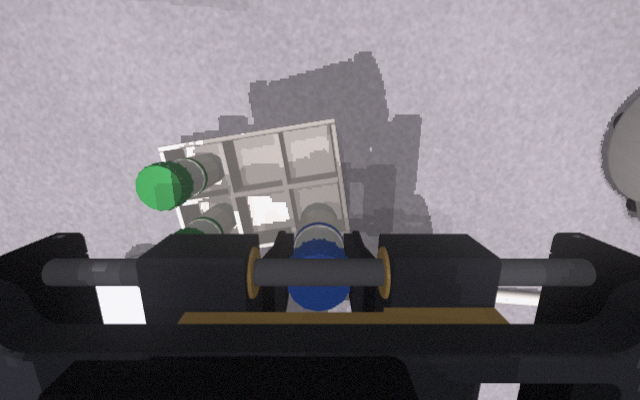

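Call:
{"op": "play_rows", "data": {"series": [[0,-0.01,0.15,-0.015,0,0,0],[0,0,0.15,0,0,0,0],[0,0,0.15,0,0,0,0],[0,0,0.12,0,0,0,0],[0,0,0,0,0,0,0]]}}

```text
time: 6.02
position: [0.4795, 0.2403, 0.0864]
tool_rot: [0.0, -0.707, 0.707, 0.0]
ft_force: [0.2, -0.2, -0.3]
grip_width: 0.0298
```

Call:
{"op": "play_rows", "data": {"series": [[0,0,0.02,0,0,0,0],[0,0,0.01,0,0,0,0],[0,0,0.01,0,0,0,0],[0,0,0,0,0,0,0]]}}

```text
time: 6.35
position: [0.4801, 0.2406, 0.0834]
tool_rot: [0.001, 0.707, -0.707, 0.001]
ft_force: [-0.7, -0.3, -0.6]
grip_width: 0.0293
```

Call:
{"op": "play_rows", "data": {"series": [[0,0,0.01,0,0,0,0],[0,0,0.005,0,0,0,0],[0,0,0,0,0,0,0]]}}

```text
time: 6.6
position: [0.4802, 0.2407, 0.0824]
tool_rot: [0.001, 0.707, -0.707, 0.001]
ft_force: [-0.6, -0.9, 7.1]
grip_width: 0.0297
```

Contact at 7 N on the cell floor, so I'll ease off and release.

Call:
{"op": "play_rows", "data": {"series": [[0,0,-0.004,0,0,0,0],[0.65,0,0,0,0,0,0],[0.65,0,0,0,0,0,0],[0.65,0,0,0,0,0,0],[0.65,0,0,0,0,0,0],[0.65,0,0,0,0,0,0],[0.65,0,-0.1,0,0,0,0],[0.65,0,-0.3,0,0,0,0],[0.65,0,-0.38,0,0,0,0],[0.65,0,-0.38,0,0,0,0],[1,0,-0.1,0.2,0,0,0],[1,0,0,0.38,0,0,0]]}}

```text
time: 7.6
position: [0.4826, 0.1849, 0.2122]
tool_rot: [0.002, 0.708, -0.706, 0.006]
ft_force: [0.6, -0.8, -0.8]
grip_width: 0.0637
```

Call:
{"op": "play_rows", "data": {"series": [[1,0.02,0,0.39,0,0,0],[1,0.02,0,0.39,0,0,0],[1,0.02,0,0.39,0,0,0],[1,0.02,0,0.39,0,0,0],[1,0,0,0.39,0,0,0],[1,0,0,0.39,0,0,0],[1,0,0,0.39,0,0,0],[1,0,0,0.39,0,0,0],[1,0,0,0.39,0,0,0],[1,0,0,0.39,0,0,0],[1,0,0,0.39,0,0,0],[1,0,0,0.39,0,0,0]]}}

```text
time: 8.6
position: [0.4712, -0.2875, 0.2082]
tool_rot: [-0.0, -0.707, 0.707, -0.0]
ft_force: [0.8, 0.9, -0.3]
grip_width: 0.0872
```

Call:
{"op": "play_rows", "data": {"series": [[1,0,0,0,0,0,0],[1,0,0,0,0,0,0]]}}

```text
time: 8.77
position: [0.4716, -0.2879, 0.2079]
tool_rot: [-0.002, -0.707, 0.707, 0.001]
ft_force: [-0.4, 1.2, 0.3]
grip_width: 0.0869
```

Run:
```python
from h import *
o=robot.get_obs();print(o["position"],o["time"])
p=eyes.camera_params("wrist");im=eyes.camera("wrist")
b,_=blobs(im,(105,150,70),(125,255,255),100)
for c,s in b: print(c,s,np.round(plane(p,c,.095),4))
T=eyes.camera("top");S=eyes.camera("scene")
c=cv2.resize(T[160:260,150:290],None,fx=4,fy=4,interpolation=3);d=cv2.resize(S[130:230,380:500],None,fx=4,fy=4,interpolation=3)
cv2.imwrite("pics/m3.png",np.vstack([np.hstack([c[:,:,::-1],d[:,:,::-1]])[:, :800]]))
cv2.imwrite("pics/w3.png",im[:,:,::-1])
```

```text
[ 0.47155788 -0.28794985  0.20791588] 8.7667
[317.9, 204.6] [302, 189, 33, 32, 712] [ 0.4741 -0.2881  0.095 ]
```

View pics/m3.png

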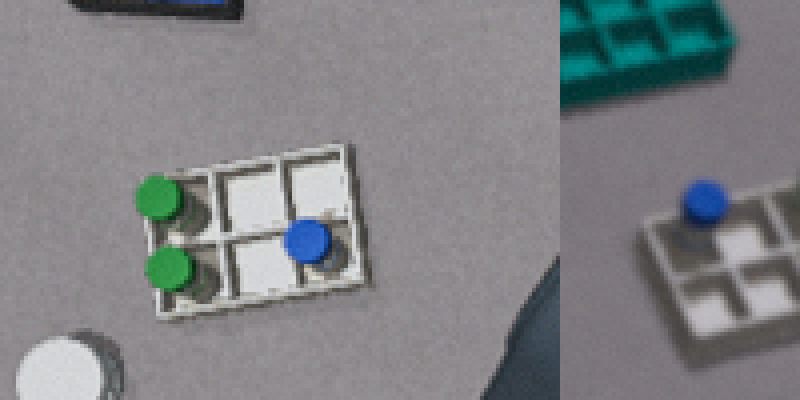

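View pics/w3.png

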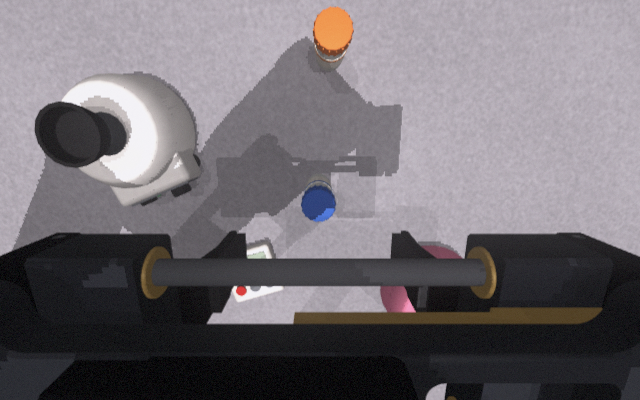

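Blue A stands upright in cell_1, with its cap at (308,240) in the left crop. Blue B at (318,204) in the wrist view is centred, so I'm descending.

Call:
{"op": "play_rows", "data": {"series": [[1,-0.01,0.3,0,0,0,0],[1,0,0.35,0,0,0,0],[1,0,0.35,0,0,0,0],[0.8,0,0.25,0,0,0,0],[0.5,0,0.04,0,0,0,0],[0,0,0,0,0,0,0],[0,0,0,0,0,0,0],[0,0,0,0,0,0,0],[0,0,0,0,0,0,0],[0,0,0,0,0,0,0],[0,0,0,0,0,0,0],[0,0,0,0,0,0,0]]}}

```text
time: 9.92
position: [0.4729, -0.2858, 0.0792]
tool_rot: [-0.0, -0.707, 0.707, -0.0]
ft_force: [-0.3, -0.3, -0.3]
grip_width: 0.0348
```

Call:
{"op": "play_rows", "data": {"series": [[0,0,0,0,0,0,0],[0,0,0,0,0,0,0],[0,0,0,0,0,0,0],[0,0,0,0,0,0,0],[0,0,0,0,0,0,0]]}}

```text
time: 10.33
position: [0.4729, -0.2858, 0.0789]
tool_rot: [-0.0, -0.707, 0.707, -0.0]
ft_force: [-0.7, 0.4, 5.5]
grip_width: 0.0293
```

Call:
{"op": "play_rows", "data": {"series": [[0,0,-0.15,0,0,0,0],[0,0,-0.35,0,0,0,0],[0,0,-0.35,0,0,0,0],[0,0,-0.35,-0.1,0,0,0],[0,-0.03,-0.2,-0.3,0,0,0],[0,-0.05,0,-0.38,0,0,0],[0,-0.05,0,-0.38,0,0,0],[0,-0.05,0,-0.38,0,0,0],[0,-0.05,0,-0.38,0,0,0],[0,-0.05,0,-0.38,0,0,0],[0,-0.05,0,-0.38,0,0,0],[0,-0.05,0,-0.38,0,0,0]]}}

```text
time: 11.33
position: [0.5101, 0.0223, 0.218]
tool_rot: [-0.0, 0.707, -0.707, -0.0]
ft_force: [0.5, -0.4, -1.0]
grip_width: 0.0295
```

Call:
{"op": "play_rows", "data": {"series": [[0,-0.05,0,-0.38,0,0,0],[0,-0.05,0,-0.38,0,0,0],[0,-0.05,0,-0.38,0,0,0],[0,0,0,-0.38,0,0,0],[0,0,0,-0.38,0,0,0],[0,0,0,-0.36,0,0,0],[0,0,0,0,0,0,0],[0,0,0,0,0,0,0]]}}

```text
time: 12.0
position: [0.5246, 0.2483, 0.2176]
tool_rot: [0.002, -0.707, 0.707, -0.001]
ft_force: [-0.8, -0.2, -1.8]
grip_width: 0.0298
```

Call:
{"op": "play_rows", "data": {"series": [[0,-0.01,0.2,0.01,0,0,0],[0,0,0.3,0,0,0,0],[0,0,0.3,0,0,0,0],[0,0,0.15,0,0,0,0],[0,0,0.15,0,0,0,0],[0,0,0.15,0,0,0,0],[0,0,0.06,0,0,0,0],[0,0,0,0,0,0,0]]}}

```text
time: 12.67
position: [0.5254, 0.2438, 0.0857]
tool_rot: [0.001, -0.707, 0.708, 0.002]
ft_force: [-0.4, 0.1, 0.0]
grip_width: 0.0294
```

Call:
{"op": "play_rows", "data": {"series": [[0,0,0.01,-0.02,0,0,0],[0,0,0.01,0,0,0,0],[0,0,0.005,0,0,0,0],[0,0,0,0,0,0,0]]}}

```text
time: 13.0
position: [0.527, 0.2476, 0.0857]
tool_rot: [0.0, 0.707, -0.707, 0.001]
ft_force: [-0.4, 0.5, -1.1]
grip_width: 0.0293
```

Call:
{"op": "play_rows", "data": {"series": [[0,0,0.01,0,0,0,0],[0,0,0.01,0,0,0,0],[0,0,0.005,0,0,0,0],[0,0,0,0,0,0,0]]}}

```text
time: 13.33
position: [0.5267, 0.2476, 0.0829]
tool_rot: [0.0, 0.707, -0.707, 0.0]
ft_force: [-0.2, -0.3, 3.1]
grip_width: 0.0294
```

Call:
{"op": "play_rows", "data": {"series": [[0.65,0,0,0,0,0,0],[0.65,0,0,0,0,0,0],[0.65,0,0,0,0,0,0],[0.65,0,0,0,0,0,0],[0.65,0,0,0,0,0,0],[0.65,0,0,0,0,0,0],[0.65,0,-0.1,0,0,0,0],[0.65,0,-0.3,0,0,0,0],[0.65,0,-0.38,0,0,0,0],[0.65,0,-0.38,0,0,0,0],[1,0,-0.1,0.2,0,0,0],[1,-0.06,0,0.38,0,0,0]]}}

```text
time: 14.33
position: [0.5343, 0.1924, 0.2136]
tool_rot: [0.002, 0.708, -0.706, 0.005]
ft_force: [1.1, -0.1, -1.1]
grip_width: 0.0637
```

Call:
{"op": "play_rows", "data": {"series": [[1,-0.07,0,0.39,0,0,0],[1,-0.07,0,0.39,0,0,0],[1,-0.07,0,0.39,0,0,0],[1,-0.07,0,0.39,0,0,0],[1,-0.07,0,0.39,0,0,0],[1,-0.07,0,0.39,0,0,0],[1,-0.07,0,0.39,0,0,0],[1,-0.07,0,0.39,0,0,0],[1,-0.07,0,0.39,0,0,0],[1,-0.07,0,0.39,0,0,0],[1,-0.07,0,0.39,0,0,0],[1,-0.03,0,0.39,0,0,0]]}}

```text
time: 15.33
position: [0.6132, -0.2806, 0.2093]
tool_rot: [-0.0, -0.707, 0.707, -0.001]
ft_force: [0.5, 0.5, -1.8]
grip_width: 0.0869
```

Call:
{"op": "play_rows", "data": {"series": [[1,0,0,0.2,0,0,0],[1,0,0,0,0,0,0],[1,0,0,0,0,0,0]]}}

```text
time: 15.58
position: [0.6121, -0.299, 0.2085]
tool_rot: [0.001, 0.708, -0.707, -0.001]
ft_force: [-1.4, 0.9, 0.3]
grip_width: 0.0872
```

Run:
```python
from h import *
o=robot.get_obs();print(o["position"],o["time"])
p=eyes.camera_params("wrist");im=eyes.camera("wrist")
b,_=blobs(im,(6,150,110),(20,255,255),100)
for c,s in b: print(c,s,np.round(plane(p,c,.095),4))
T=eyes.camera("top")
cv2.imwrite("pics/m4.png",cv2.resize(T[130:260,150:440],None,fx=2.7,fy=2.7,interpolation=3)[:,:,::-1])
cv2.imwrite("pics/w4.png",im[:,:,::-1])
```

```text
[ 0.61207414 -0.29898402  0.20848497] 15.5833
[319.1, 203.2] [303, 186, 33, 34, 850] [ 0.6155 -0.3     0.095 ]
```

View pics/m4.png

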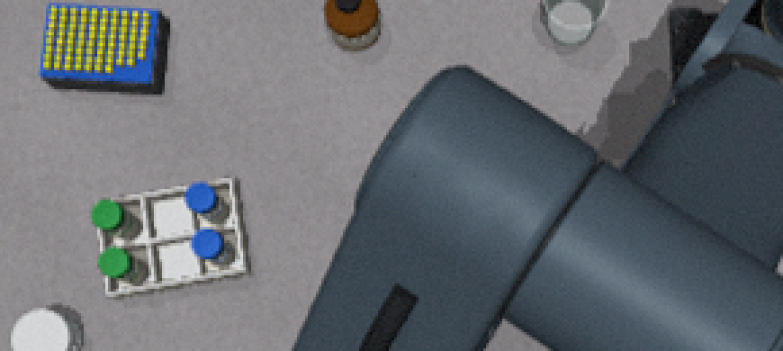

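View pics/w4.png

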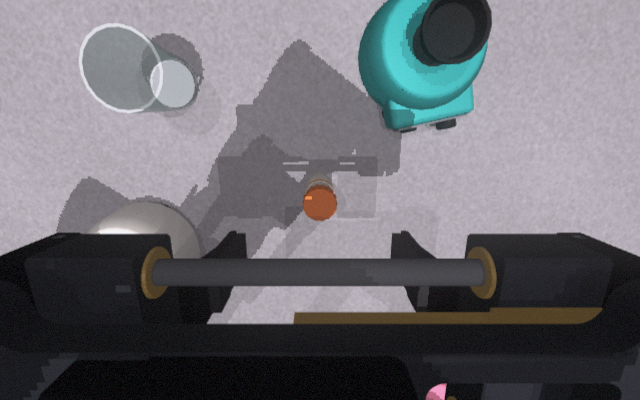

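Both blue tubes stand upright in cell_1 and cell_2, with caps at (207,244) and (201,198). The orange cap at (319,203) is centred in the jaws, so I'm descending.

Call:
{"op": "play_rows", "data": {"series": [[1,-0.015,0.3,0,0,0,0],[1,0,0.35,0,0,0,0],[1,0,0.35,0,0,0,0],[0.8,0,0.25,0,0,0,0],[0.5,0,0.05,0,0,0,0],[0,0,0,0,0,0,0],[0,0,0,0,0,0,0],[0,0,0,0,0,0,0],[0,0,0,0,0,0,0],[0,0,0,0,0,0,0],[0,0,0,0,0,0,0],[0,0,0,0,0,0,0]], "grip_force": 40}}

```text
time: 16.68
position: [0.6145, -0.2988, 0.0793]
tool_rot: [-0.0, -0.707, 0.707, -0.0]
ft_force: [0.0, 0.2, 1.5]
grip_width: 0.0347
```

Call:
{"op": "play_rows", "data": {"series": [[0,0,0,0,0,0,0],[0,0,0,0,0,0,0],[0,0,0,0,0,0,0],[0,0,0,0,0,0,0],[0,0,0,0,0,0,0],[0,0,0,0,0,0,0]]}}

```text
time: 17.18
position: [0.6144, -0.2988, 0.0789]
tool_rot: [-0.0, -0.707, 0.707, -0.0]
ft_force: [-0.3, 0.0, 5.1]
grip_width: 0.0292
```

Call:
{"op": "play_rows", "data": {"series": [[0,0,-0.15,0,0,0,0],[0,0,-0.35,0,0,0,0],[0,0,-0.35,0,0,0,0],[0,0,-0.35,0,0,0,0],[0,0,-0.26,0,0,0,0],[0,0.13,0,-0.35,0,0,0],[0,0.13,0,-0.35,0,0,0],[0,0.13,0,-0.35,0,0,0],[0,0.13,0,-0.35,0,0,0],[0,0.13,0,-0.35,0,0,0],[0,0.13,0,-0.35,0,0,0],[0,0,0,0,0,0,0]]}}

```text
time: 18.18
position: [0.531, -0.0817, 0.2232]
tool_rot: [-0.005, 0.709, -0.705, -0.001]
ft_force: [-0.4, -0.2, -0.9]
grip_width: 0.0289
```

Call:
{"op": "play_rows", "data": {"series": [[0,0,0,0,0,0,0],[0,0,0,0,0,0,0]]}}

```text
time: 18.35
position: [0.5366, -0.0886, 0.2243]
tool_rot: [0.0, -0.707, 0.707, -0.001]
ft_force: [-0.2, -0.6, -1.4]
grip_width: 0.0293
```

Run:
```python
from h import *
o=robot.get_obs();print(o["position"],o["time"])
p=eyes.camera_params("wrist");im=eyes.camera("wrist")
cv2.imwrite("pics/w5.png",im[:,:,::-1])
S=eyes.camera("scene"); cv2.imwrite("pics/s5.png",cv2.resize(S[150:260,240:350],None,fx=5,fy=5,interpolation=3)[:,:,::-1])
Ps=eyes.camera_params("scene")
X=o["position"];print(proj(Ps,[[X[0],X[1],X[2]-.0785],[.535,-.089,.109]]),proj(p,[[X[0],X[1],X[2]-.0785],[.535,-.089,.109]]))
```

```text
[ 0.53657451 -0.08862953  0.22432626] 18.35
[[298.06896488 202.91661879]
 [298.57699564 209.41344501]] [[317.68446728 219.19613955]
 [318.16400356 208.2084558 ]]
```

View pics/w5.png

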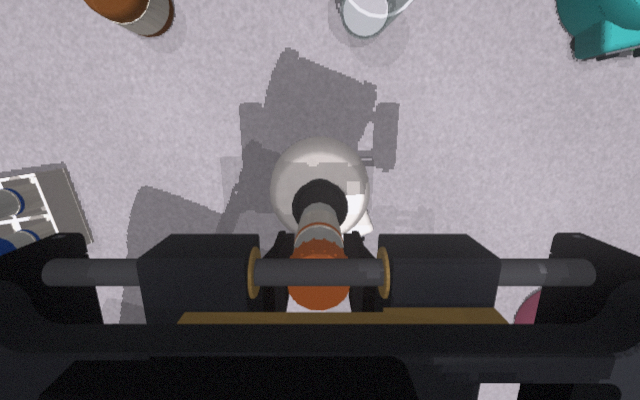

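View pics/s5.png

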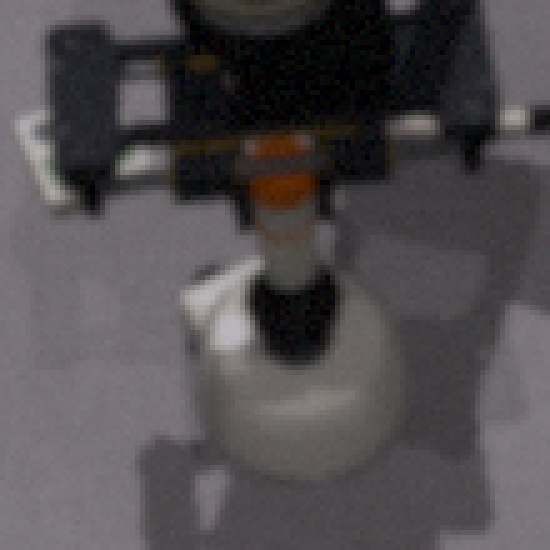

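The tube is centred over the cup: cup rim at cols 292–347 (centre 319.5), tube at col 318. I'll lower it to about 8 mm above the cup floor, then go slowly.

Call:
{"op": "play_rows", "data": {"series": [[0,0.005,0.1,0.005,0,0,0],[0,0,0.12,0,0,0,0],[0,0,0.1,0,0,0,0],[0,0,0.06,0,0,0,0],[0,0,0.03,0,0,0,0],[0,0,0.0,0,0,0,0],[0,0,0.0,0,0,0,0]]}}

```text
time: 19.03
position: [0.5358, -0.0893, 0.1833]
tool_rot: [-0.0, 0.707, -0.707, -0.0]
ft_force: [-0.2, 0.6, -1.1]
grip_width: 0.0287
```

Run:
```python
from h import *
o=robot.get_obs();print(o["position"],o["time"],o["ft_force"])
im=eyes.camera("wrist")
cv2.imwrite("pics/w6.png",cv2.resize(im[120:320,220:420],None,fx=3,fy=3,interpolation=3)[:,:,::-1])
```

```text
[ 0.5357976  -0.08926124  0.18328234] 19.0333 [-0.20603061  0.59820556 -1.08474   ]
```

View pics/w6.png

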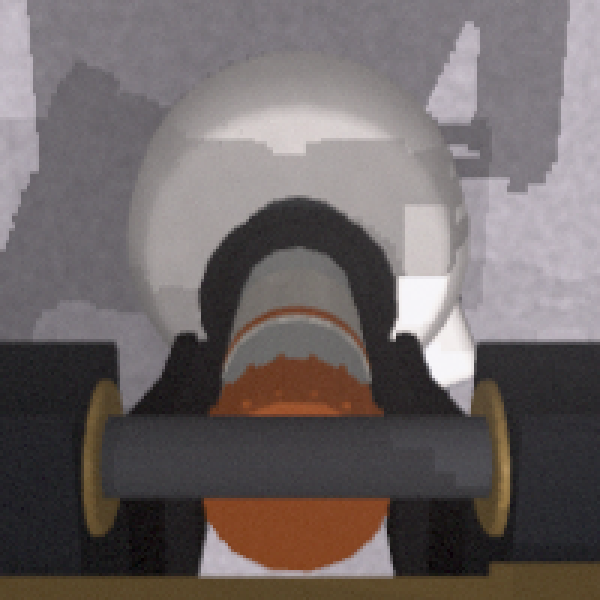

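The tube is inside the rim and centred (297 vs 298 px). Now the slow press.

Call:
{"op": "play_rows", "data": {"series": [[0,0,0.008,0,0,0,0],[0,0,0.008,0,0,0,0],[0,0,0.008,0,0,0,0],[0,0,0.008,0,0,0,0],[0,0,0.008,0,0,0,0],[0,0,0.008,0,0,0,0],[0,0,0.008,0,0,0,0],[0,0,0.008,0,0,0,0],[0,0,0.008,0,0,0,0],[0,0,0.008,0,0,0,0]]}}

```text
time: 19.92
position: [0.5357, -0.089, 0.1756]
tool_rot: [-0.0, 0.707, -0.707, 0.0]
ft_force: [-1.2, -0.7, 3.5]
grip_width: 0.0288
```

Call:
{"op": "play_rows", "data": {"series": [[0,0,0.007,0,0,0,0],[0,0,0.007,0,0,0,0],[0,0,0.007,0,0,0,0],[0,0,0.007,0,0,0,0],[0,0,0.007,0,0,0,0],[0,0,0.007,0,0,0,0],[0,0,0.007,0,0,0,0],[0,0,0.007,0,0,0,0],[0,0,0.007,0,0,0,0],[0,0,0,0,0,0,0]]}}

```text
time: 20.75
position: [0.5358, -0.089, 0.1696]
tool_rot: [-0.0, -0.707, 0.707, -0.0]
ft_force: [-1.2, 1.6, 6.9]
grip_width: 0.0291
```

Call:
{"op": "play_rows", "data": {"series": [[0,0,0.005,0,0,0,0],[0,0,0.005,0,0,0,0],[0,0,0.005,0,0,0,0],[0,0,0,0,0,0,0],[0,0,0,0,0,0,0]]}}

```text
time: 21.17
position: [0.5358, -0.0891, 0.1683]
tool_rot: [-0.0, -0.707, 0.707, -0.0]
ft_force: [-2.4, -0.2, 6.6]
grip_width: 0.0292
```

Call:
{"op": "play_rows", "data": {"series": [[0,0,0.005,0,0,0,0],[0,0,0.005,0,0,0,0],[0,0,0,0,0,0,0],[0,0,0,0,0,0,0]]}}

```text
time: 21.5
position: [0.5358, -0.0891, 0.1678]
tool_rot: [-0.0, -0.707, 0.707, -0.0]
ft_force: [-3.4, 1.1, 10.1]
grip_width: 0.0294
```

Call:
{"op": "play_rows", "data": {"series": [[0,0,0.004,0,0,0,0],[0,0,0,0,0,0,0],[0,0,0,0,0,0,0]]}}

```text
time: 21.75
position: [0.5359, -0.089, 0.1678]
tool_rot: [-0.0, -0.707, 0.707, -0.0]
ft_force: [-2.9, 0.8, 13.2]
grip_width: 0.0291
```

Call:
{"op": "play_rows", "data": {"series": [[0,0,0.003,0,0,0,0],[0,0,0,0,0,0,0],[0,0,0,0,0,0,0]]}}

```text
time: 22.0
position: [0.5359, -0.0891, 0.1678]
tool_rot: [-0.0, -0.707, 0.707, -0.001]
ft_force: [-3.2, 1.8, 15.3]
grip_width: 0.0292
```

Call:
{"op": "play_rows", "data": {"series": [[0,0,0,0,0,0,0],[0,0,0,0,0,0,0],[0,0,0,0,0,0,0]]}}

```text
time: 22.25
position: [0.5359, -0.089, 0.1678]
tool_rot: [-0.0, -0.707, 0.707, -0.001]
ft_force: [-3.1, 0.4, 15.5]
grip_width: 0.0286
```

Call:
{"op": "play_rows", "data": {"series": [[0,0,0,0,0,0,0],[0,0,0,0,0,0,0],[0,0,0,0,0,0,0]]}}

```text
time: 22.5
position: [0.5359, -0.0891, 0.1678]
tool_rot: [-0.0, -0.707, 0.707, -0.001]
ft_force: [-3.1, 1.4, 15.2]
grip_width: 0.0295
```

Run:
```python
from h import *
o=robot.get_obs();print(o["position"],o["time"],o["ft_force"])
im=eyes.camera("wrist");print(robot.get_obs()["ft_force"])
T=eyes.camera("top");print(robot.get_obs()["ft_force"]);S=eyes.camera("scene");print(robot.get_obs()["ft_force"])
cv2.imwrite("pics/w7.png",im[:,:,::-1])
cv2.imwrite("pics/s7.png",S[:,:,::-1])
cv2.imwrite("pics/t7.png",cv2.resize(T[130:260,150:440],None,fx=2.7,fy=2.7,interpolation=3)[:,:,::-1])
```

```text
[ 0.53585734 -0.08907217  0.16776262] 22.5 [-3.13440282  1.38607933 15.17773646]
[-3.2739738   2.06732931 14.62328036]
[-3.09768571  0.49441168 14.06709861]
[-2.72668529  0.36966936 13.68480867]
```

View pics/w7.png

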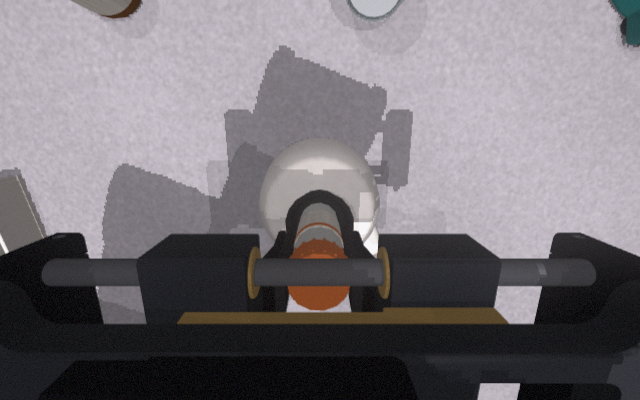

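View pics/s7.png

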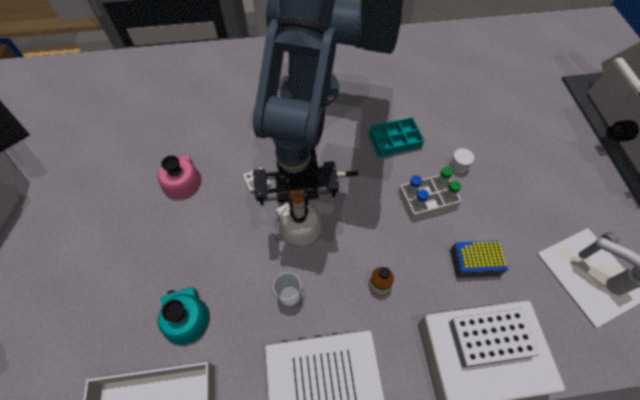

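View pics/t7.png

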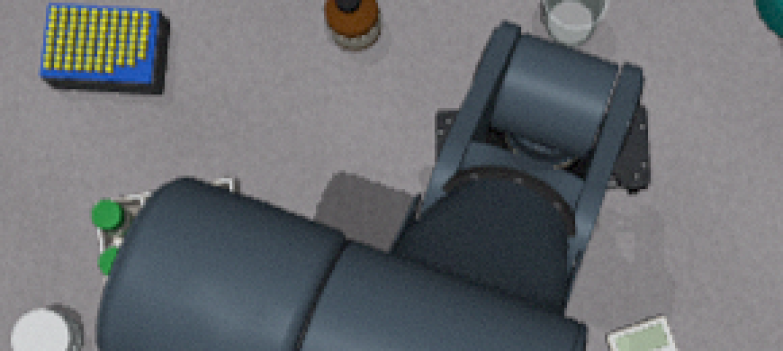

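Call:
{"op": "play_rows", "data": {"series": [[0,0,0.001,0,0,0,0],[0,0,0,0,0,0,0],[0,0,0,0,0,0,0],[0,0,0,0,0,0,0],[0,0,0,0,0,0,0],[0,0,0,0,0,0,0]]}}

```text
time: 23.15
position: [0.5359, -0.0891, 0.1678]
tool_rot: [-0.0, -0.707, 0.707, -0.001]
ft_force: [-3.0, 0.7, 15.6]
grip_width: 0.0291
```

Call:
{"op": "play_rows", "data": {"series": [[0,0,0,0,0,0,0],[0,0,0,0,0,0,0],[0,0,0,0,0,0,0],[0,0,0,0,0,0,0],[0,0,0,0,0,0,0],[0,0,0,0,0,0,0]]}}

```text
time: 23.65
position: [0.5359, -0.0891, 0.1677]
tool_rot: [-0.0, -0.707, 0.707, -0.001]
ft_force: [-2.5, 1.6, 15.6]
grip_width: 0.0291
```

Call:
{"op": "play_rows", "data": {"series": [[0,0,0,0,0,0,0],[0,0,0,0,0,0,0],[0,0,0,0,0,0,0],[0,0,0,0,0,0,0],[0,0,0,0,0,0,0],[0,0,0,0,0,0,0]]}}

```text
time: 24.15
position: [0.5359, -0.0891, 0.1678]
tool_rot: [-0.0, -0.707, 0.707, -0.001]
ft_force: [-3.3, 1.3, 15.9]
grip_width: 0.0292
```

The push is steady at about 15.6 N and z is constant on the stop. The scene view shows the blue caps at (416,181) and (423,196) in the crate and everything else unmoved.

```bash
python3 -c "
from rig import ticket
print(ticket.hand_in())"
```

```text
the job is handed in; nothing more can be done
None
```

I finished the job and handed it in at about 24 s of the 72 s allowed; hand-in reports no verdict.

**Blue tubes:** I set one in cell_1 and one in cell_2 of the white crate, releasing each only after it touched the cell floor (about 7 N and 3 N). The top view showed both upright. Nothing else appeared to have moved in the last scene view.

**Orange tube:** I gripped it at 40 N, centred it in the white mixer's cup and pressed it down at 10 mm/s or slower. The head sank about 8 mm, then height stayed at z = 0.168 m while the push rose from about 10 N to 15.6 N, so it is on its stop. I handed in while holding it there at about 15.6 N. In the wrist view the fingers were well above the cup, so only the tube touched the mixer.

**Checks that were not exact:**
- **Sideways force:** about 3 N remained along x while pressing.
- **Push readings:** these wandered by 1–2 N, with a brief low of 13.7 N during the camera calls. All stayed within 12–20 N.
- **Final top view:** the arm hid most of the crate, so the last look at the blue tubes was from the scene camera.

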